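# Re-stock the lever collet and tray up the finished post feet

### The job

Reset the little collet station for its next run: take every finished post foot out of the steel catch tray and stand it upright, flange down, in the grey compartment tray, one to a compartment. Feed the long round bar from the wooden stand into the open collet, all the way down onto its depth stop, and only then swing the lever until it is fully closed on the bar. Leave the hex bar and the short offcut in the stand and do not disturb the other things on the bench.

Things in the scene. Friction and masses are not known exactly. Their poses are not given: they have to be found in the camera images.
- station: the collet station, fixed to the bench: grey base plate 280 x 140 x 18 mm (from 100 mm in front of the collet's axis to 180 mm behind it), an upright steel collet 92 mm in diameter standing on it with its top rim 94 mm above the bench, and behind it a grey gearbox that reaches from 80 to 170 mm behind the axis, 120 mm wide and 103 mm high. Origin: on the collet's axis at bench level; x points to the gearbox, z up. Yaw differs from start to start
- collet_stop (a point): centre of the depth stop, the flat floor of the collet, 35 mm above the bench. A bar that is fully home stands on it. The mouth lies straight above this point: countersunk from about 39 mm wide at the rim, 94 mm above the bench, down to 21 mm at the top of the four brass jaws, 85 mm above the bench. With the lever open the jaws leave an opening about 18 to 20 mm across for the 14 mm bar; closing the lever draws them in on the bar and centres it
- lever (a joint): collet lever, rad: 0 fully open, 1.3 fully closed on its end stop; it turns about the collet's axis, counter-clockwise seen from above as it closes; it starts between 0 and 0.25 and stays where it is left. It resists with about 1 to 2 N at the handle, somewhat more when the jaws meet the bar
- lever_grip (a point): grip point on the lever's handle: an upright black round handle 18 mm in diameter, 115 mm from the collet's axis, on the robot's side of the collet; its top is 130 mm above the bench, this point is on its axis 105 mm above the bench, and the handle reaches down to the lever arm at 54 mm
- stand: wooden stock stand, fixed: block 56 x 164 x 50 mm with three 16 mm square holes, 40 mm deep, in a row along its y, 50 mm apart, the middle one at its centre. Origin: centre of its underside. It is left or right of the station; on the other side, mirrored, stands a grey power supply box 130 x 160 x 50 mm (a fixed bystander)
- bar: the long round bar: plain steel, 14 mm in diameter, 130 mm long, about 157 g, standing in one of the stand's holes (any of the three) with 90 mm showing. Origin: its middle; z along the bar. Both ends are alike
- hex_bar: a hexagonal steel bar, 12 mm across flats, 130 mm long, in another of the stand's holes; stays there. Origin: its middle, z along it
- offcut: a short round offcut, 14 mm in diameter, 70 mm long (30 mm showing), in another of the stand's holes; stays there. Origin: its middle, z along it
- catch_tray: the station's steel catch tray, set on the bench (fixed): 150 mm along its x, 200 mm along its y, 18 mm high, walls 3 mm, floor about 3 mm. Origin: centre of its underside. Left or right of the station
- part_tray: grey compartment tray, fixed: 96 mm along its x, 142 mm along its y, 12 mm high, 2 x 3 square compartments about 42 mm wide with 4 mm walls between them, floor 4 mm above the bench. Origin: centre of its underside. On the other side of the station from the catch tray
- cell0 (a point): centre of the floor of compartment 0 of the compartment tray
- cell1 (a point): centre of the floor of compartment 1 of the compartment tray
- cell2 (a point): centre of the floor of compartment 2 of the compartment tray
- cell3 (a point): centre of the floor of compartment 3 of the compartment tray
- cell4 (a point): centre of the floor of compartment 4 of the compartment tray
- cell5 (a point): centre of the floor of compartment 5 of the compartment tray
- foot1: finished post foot 1: turned aluminium piece, a round flange 32 mm in diameter and 10 mm thick with a boss 24 mm in diameter and 20 mm tall on top (30 mm tall in all, 40 g). Origin: centre of the flange's underside, z up through the boss. It starts standing in the catch tray. There are 3 to 5 feet, all alike; an absent one reads None
- foot2: finished post foot 2: turned aluminium piece, a round flange 32 mm in diameter and 10 mm thick with a boss 24 mm in diameter and 20 mm tall on top (30 mm tall in all, 40 g). Origin: centre of the flange's underside, z up through the boss. It starts standing in the catch tray. There are 3 to 5 feet, all alike; an absent one reads None
- foot3: finished post foot 3: turned aluminium piece, a round flange 32 mm in diameter and 10 mm thick with a boss 24 mm in diameter and 20 mm tall on top (30 mm tall in all, 40 g). Origin: centre of the flange's underside, z up through the boss. It starts standing in the catch tray. There are 3 to 5 feet, all alike; an absent one reads None
- foot4: finished post foot 4: turned aluminium piece, a round flange 32 mm in diameter and 10 mm thick with a boss 24 mm in diameter and 20 mm tall on top (30 mm tall in all, 40 g). Origin: centre of the flange's underside, z up through the boss. It starts standing in the catch tray. There are 3 to 5 feet, all alike; an absent one reads None
- foot5: finished post foot 5: turned aluminium piece, a round flange 32 mm in diameter and 10 mm thick with a boss 24 mm in diameter and 20 mm tall on top (30 mm tall in all, 40 g). Origin: centre of the flange's underside, z up through the boss. It starts standing in the catch tray. There are 3 to 5 feet, all alike; an absent one reads None
- screwdriver: a bystander: loose screwdriver lying on the bench between the robot and the station. Origin: on its underside near its middle
- beaker: a bystander: loose white cup, 66 mm across, 80 mm high, behind and right of the station. Origin: centre of its underside
- oil_bottle: a bystander: loose white bottle, 44 mm across, 110 mm high, behind and left of the station. Origin: centre of its underside
Mind the look-alikes: they are no part of the job. What is shaped like the foot5 but blue or yellow is not meant.

How it is judged:
By the outcome, as a careful person would: the job done as asked, in the order asked, and still so for the second after the job is handed in, with the robot touching nothing.
Of foot1, foot2, foot3, foot4, foot5 only 3 to 5 are there at a start; the rules pass over those that are not, and their reading is None.
At some moment in a run one of foot1, foot2, foot3, foot4, foot5 may be knocked a few centimetres aside while the robot is not near it.
It also fails if it takes over 210 s, if anything falls off the work surface, if the arm or the gripper's body presses on something with over 40 N, if the wrist force passes 120 N, or if a joint passes its speed limit or range.

### The arm

A 6-joint arm with a two-finger parallel gripper is mounted at the origin on the work surface. World frame = base frame: x ahead of the robot, y to its left, z up, the work surface at z = 0. Lengths are in m, angles in rad, forces in N, time in s.
With the tool pointing down it reaches from about 0.35 to 0.85 m from the base axis. Payload 8.1 kg.
Tool frame: the origin (TCP) lies on the centre line of the jaws, within the pads' length; the fingertips stand robot.tips_ahead ahead of it and the grasp point (between the pads) lies 8 mm behind it (robot.tips_ahead is the distance from the TCP to the fingertips, in m); z points along the fingers, y is the direction in which the jaws open and shut (so a half turn about z gives the same grasp; the last joint's range is limited). The gripper opens to 93 mm and grips with 3 to 60 N. Pads are 15 mm wide; open, the fingers measure 128 mm over their backs; the gripper's body (75 mm by 188 mm) begins 65 mm behind the grasp point.
Start: joints at [1.244, 0.13, 1.488, -0, 1.523, -0.085], TCP at [0.144, 0.583, 0.23] pointing down, gripper open.
Joint ranges: [-2.96, 2.96], [-0.89, 2.26], [0.02, 2.5], [-1.34, 4.48], [0, 2.73], [-2.66, 2.66]. Speed limits (rad/s): [2.39, 2.39, 2.79, 3.14, 3.14, 3.14].

### API

Orientations are given as a rotation vector (axis times angle).
In Python, from plant import monitor, eyes, job, robot gives the robot as it stands.
- The arm moves only by the tool servo_tool, never from a script. Its argument "plan" is a list that holds one entry, the list of rows, each a list of 7 numbers: the closure, from -1 (fully open) to 1 (shut), so that 0 is half open, then the shift along the world's x, y, z in mm, then the turn, a rotation vector about the world's x, y, z in rad. In form: [[[hand, dx, dy, dz, ax, ay, az], ...]]. A call has 1 to 12 rows; each row shifts and turns the commanded pose from where the row before left it; what a row does not reach is not made up. A row lasts 1/10 s, in which the tool goes at most 50 mm and 8.59 degrees, less where a joint would pass 70% of its speed; a pose out of reach is approached as far as the arm can. A call with a gripper value outside its range is refused whole. The fingers move at their own pace and stop on an object; "force" is the grip in N (left out, the last holds). Time passes only in rows, so rows that do not move let the fingers close. It gives the time, the measured TCP pose, the force and the opening at its end, in the units of the state.
- monitor.read_state(): the state, without advancing time (a new reading comes with each control period).
- eyes.read_camera(name): name is "scene" or "side" or "wrist"; returns the picture (480x640x3 uint8, red, green, blue); there is no depth.
- eyes.camera_info(name): a dict with "mtx" (3x3 intrinsics, pixels), "D" ([k1, k2, p1, p2, k3] as OpenCV has them; the pictures are not rectified), "R" (3x3) and "t" (3): a world point X has camera coordinates R X + t. Camera axes: x right, y down, z forward; pixel columns grow to the right and rows downward; lengths in m; the calibration is good to about 2 mm. A picture is of the moment at which its call begins: read the wrist's pose just before it. camera_info takes no time and is no camera call; for the wrist camera it gives the pose at the moment of the call.
- job.close_job(): hands the job in, once; it reports no verdict.
The state is a dict: "t": time; "q": joint angles; "dq": joint speeds; "joint_torque": joint torques, N m; "tool_pos": TCP position; "orientation": TCP orientation; "force": force on the tool from outside, world axes, zero at the start; "wrist_torque": the same for the moment, N m; "opening": finger opening in m.
Only numpy, scipy, OpenCV 4.12 (cv2) and the standard library are available. Lean on these libraries where they do the work, as an engineer would, in place of code of your own. Each camera call takes 0.05 s, during which the arm holds its last target. There are 200 camera calls.

## Working session

There is one attempt and no reset: what is moved stays moved. The work goes in short steps, Python scripts to look and compute and a tool call to move; the robot and the scene stay as the last step left them, time stands still between calls to the robot, and variables do not carry over. Pictures are saved under pics/ and viewed, about 12 in all and at most 16, crops included, and the job is handed in when it is done.

Besides the shell and the picture viewer there is one more tool, called after "Emit:" in YAML: its name, and indented under it one key for each argument. servo_tool: Moves the arm, as the interface text tells. Its arguments: {"type":"object","properties":{"plan":{"type":"array"},"force":{"type":"number"}},"required":["plan"]}

```bash
ls; mkdir -p pics; python3 - <<'E'
from plant import monitor, eyes, job, robot
import cv2
print(monitor.read_state()); print(robot.tips_ahead)
for n in ("scene","side","wrist"):
    i=eyes.camera_info(n); print(n,i)
    cv2.imwrite(f"pics/{n}0.png",eyes.read_camera(n)[:,:,::-1])
E
```

```text
pics
{'t': 0.0, 'q': array([ 1.24361275e+00,  1.31150124e-01,  1.48925114e+00,  4.10691580e-05,
        1.52294705e+00, -8.53841716e-02]), 'dq': array([-0.0001367 ,  0.00090913, -0.00043777,  0.0004714 , -0.00166787,
        0.001411  ]), 'joint_torque': array([ 1.18017197e-03, -5.59872508e+01, -4.91747725e+01,  7.68468459e-02,
        3.58113565e-02, -9.21874357e-05]), 'tool_pos': array([0.14345742, 0.58206418, 0.22860945]), 'orientation': array([-3.78847785e-01, -3.11826234e+00,  2.68576917e-03]), 'force': array([-0.1927264 ,  1.31857301,  0.22870213]), 'wrist_torque': array([ 0.01050577, -0.03569494,  0.03609842]), 'opening': 0.09314180365603418}
0.011
scene {'mtx': array([[478.26004706,   0.        , 318.45808017],
       [  0.        , 478.26004706, 242.30194315],
       [  0.        ,   0.        ,   1.        ]]), 'D': array([0.00023035, 0.        , 0.        , 0.        , 0.        ]), 'R': array([[-0.73782444,  0.67497047,  0.00547305],
       [ 0.45302793,  0.50119261, -0.73727312],
       [-0.50038064, -0.54149869, -0.67557264]]), 't': array([ 0.44636418, -0.16574093,  1.4
[... 213 characters left out ...]
  ,  0.        ,  0.        ,  0.        ]), 'R': array([[ 0.75487389, -0.65557867,  0.0195452 ],
       [-0.32607029, -0.40098075, -0.85609147],
       [ 0.56907256,  0.63986799, -0.51645463]]), 't': array([-0.46275348,  0.22985988,  1.25800063])}
wrist {'mtx': array([[421.20993228,   0.        , 319.37986844],
       [  0.        , 421.20993228, 239.31371184],
       [  0.        ,   0.        ,   1.        ]]), 'D': array([-0.00827292,  0.        ,  0.        ,  0.        ,  0.        ]), 'R': array([[ 0.23803403,  0.97125624, -0.00105609],
       [ 0.94165006, -0.23051149,  0.24527457],
       [ 0.23798101, -0.05937816, -0.96945308]]), 't': array([-0.59897145, -0.02935468,  0.38970703])}
```

View pics/scene0.png

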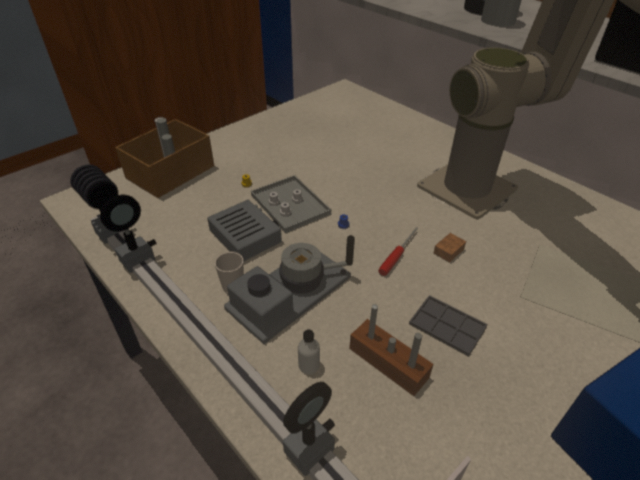

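View pics/side0.png

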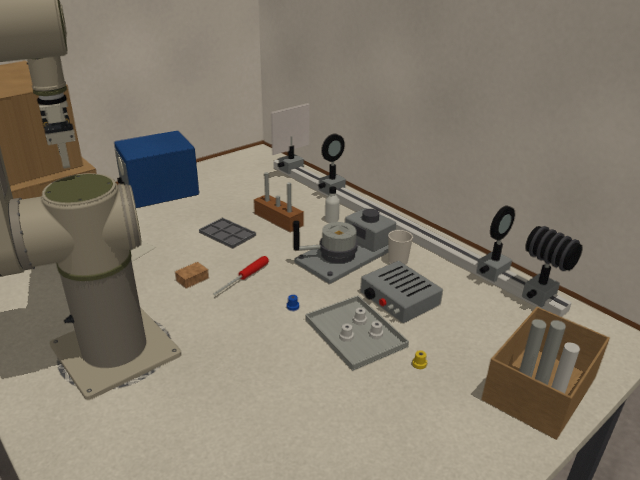

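The scene shows three silver feet in the catch tray, with tops near scene px (273,197), (285,207) and (297,194). The look-alikes are a yellow piece at (246,180) and a blue one at (344,220), both outside the tray. The stand at (390,355) holds tall bars topped at (374,308) and (417,337), with the offcut at (393,343). The compartment tray is at (448,325), the collet at (301,258) and the handle at (350,240).

```bash
cat > h.py <<'E'
from plant import monitor, eyes, job, robot
import cv2, numpy as np
from scipy.spatial.transform import Rotation as Ro
def ray(i,px):
    p=cv2.undistortPoints(np.array([[px]],float),i["mtx"],i["D"])[0,0]
    return -i["R"].T@i["t"], i["R"].T@np.array([p[0],p[1],1])
def onz(i,px,z):
    c,d=ray(i,px); return (c+d*(z-c[2])/d[2])[:2]
def proj(i,X):
    return cv2.projectPoints(np.array(X,float).reshape(-1,1,3),cv2.Rodrigues(i["R"])[0],i["t"],i["mtx"],i["D"])[0][:,0]
def st():
    s=monitor.read_state(); R=Ro.from_rotvec(s["orientation"]).as_matrix()
    print("t %.2f"%s["t"],"pos",(s["tool_pos"]*1000).round(1),"z",R[:,2].round(3),"y",R[:,1].round(3),"F",s["force"].round(1),"op %.1f"%(s["opening"]*1e3),"q",s["q"].round(2)); return s
def snap(name,cam="wrist",f=1,box=None):
    i=eyes.camera_info(cam); im=eyes.read_camera(cam)[:,:,::-1].copy()
    cv2.imwrite(f"pics/{name}_full.png",im); np.save(f"pics/{name}.npy",np.array(i,dtype=object),allow_pickle=True)
    if box: im=im[box[1]:box[3],box[0]:box[2]]
    if f!=1: im=cv2.resize(im,None,fx=f,fy=f,interpolation=cv2.INTER_CUBIC)
    cv2.imwrite(f"pics/{name}.png",im); return i,im
def info(name): return np.load(f"pics/{name}.npy",allow_pickle=True).item()
E
python3 - <<'E'
from h import *
i=eyes.camera_info("scene"); j=eyes.camera_info("side")
for n,p,z in [("footA",(273,197),.033),("footB",(285,207),.033),("footC",(297,194),.033),("colletrim",(301,255),.094),("handle",(350,237),.13),("tallA",(374,308),.14),("tallB",(417,337),.14),("off",(393,342),.08),("ptray",(448,325),.012),("ctray",(290,203),.01),("screwd",(398,255),.01),("bottle",(309,334),.11),("beaker",(230,259),.08)]:
    print(n,onz(i,p,z).round(3))
for n,p,z in [("collet",(339,231),.094),("handle",(296,224),.13),("tallA",(289,186),.14),("tallB",(267,176),.14),("ptray",(227,233),.012)]:
    print("s",n,onz(j,p,z).round(3))
w=eyes.camera_info("wrist"); s=st(); c=-w["R"].T@w["t"]; R=Ro.from_rotvec(s["orientation"]).as_matrix()
print("cam in tool",R.T@(c-s["tool_pos"]),(w["R"]@R).round(3))
E
```

```text
footA [ 0.489 -0.317]
footB [ 0.492 -0.26 ]
footC [ 0.429 -0.283]
colletrim [ 0.625 -0.038]
handle [0.528 0.021]
tallA [0.647 0.202]
tallB [0.639 0.301]
off [0.642 0.255]
ptray [0.476 0.279]
ctray [ 0.452 -0.287]
screwd [0.387 0.06 ]
bottle [0.765 0.148]
beaker [ 0.745 -0.148]
s collet [ 0.621 -0.045]
s handle [0.517 0.006]
s tallA [0.629 0.179]
s tallB [0.621 0.274]
s ptray [0.46  0.256]
t 0.15 pos [143.5 582.2 228.8] z [-0.    -0.001 -1.   ] y [ 0.24   0.971 -0.001] F [ 0.3 -0.2  0.2] op 93.0 q [ 1.24  0.13  1.49  0.    1.52 -0.09]
cam in tool [ 0.067986   -0.00049295 -0.15564553] [[ 0.002  1.    -0.001]
 [-0.969  0.001 -0.245]
 [-0.245  0.001  0.969]]
```

Emit:
servo_tool:
  plan:
    - [[-1,34,-29,15,0,0,0],[-1,34,-29,15,0,0,0],[-1,34,-29,15,0,0,0],[-1,34,-29,15,0,0,0],[-1,34,-29,15,0,0,0],[-1,34,-29,15,0,0,0],[-1,34,-29,15,0,0,0],[-1,34,-29,15,0,0,0],[-1,34,-29,15,0,0,0],[-1,34,-29,15,0,0,0],[-1,0,0,0,0,0,0.1],[-1,0,0,0,0,0,0.1]]

```text
t: 1.35
tool_pos: [0.4849, 0.2912, 0.3797]
orientation: [0.064, 3.141, -0.0]
force: [-1.2, 1.2, -0.5]
opening: 0.0929
```

```bash
python3 - <<'E'
from h import *
st(); snap("w1",f=1.25)
E
```

```text
t 1.35 pos [484.9 291.2 379.7] z [ 0. -0. -1.] y [ 0.041  0.999 -0.   ] F [-1.2  1.2 -0.5] op 92.9 q [ 0.45  0.03  1.33 -0.    1.79 -1.08]
```

View pics/w1.png

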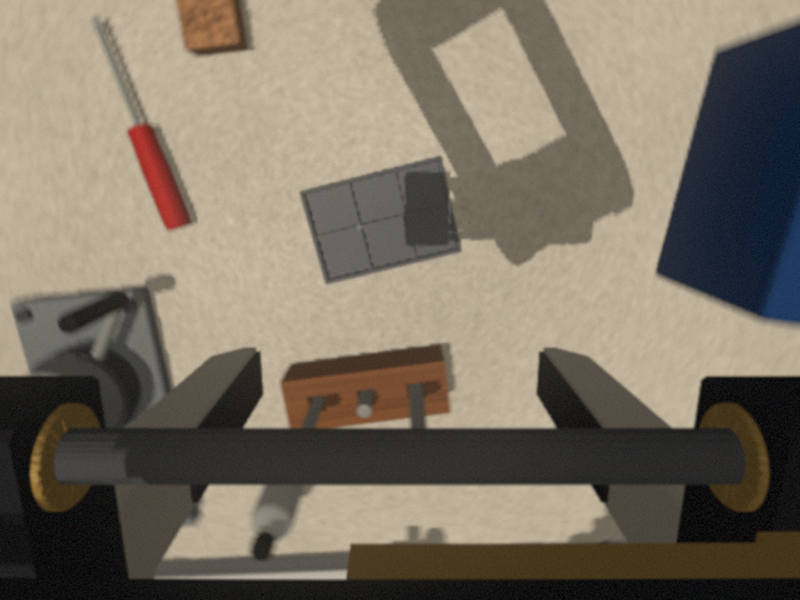

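The wrist view, at 1.25x scale, shows the compartment tray with corners (302,192), (440,158), (460,248) and (328,282). The stand's top has its front edge at (287,380)-(445,365). The lever handle's top is near (70,322), seen partly.

```bash
python3 - <<'E'
from h import *
i=info("w1")
P=np.array([onz(i,(x/1.25,y/1.25),.012) for x,y in [(302,192),(440,158),(460,248),(328,282)]])
print(P.round(4),P.mean(0).round(4),[np.linalg.norm(P[k]-P[k-1]).round(4) for k in range(4)])
print([onz(i,(x/1.25,y/1.25),.05).round(4) for x,y in [(285,382),(445,363),(450,412)]])
print([onz(i,(x/1.25,y/1.25),.08).round(4) for x,y in [(365,411)]])
E
```

```text
[[0.4379 0.1981]
 [0.4112 0.3332]
 [0.499  0.3515]
 [0.5286 0.2169]] [0.4692 0.2749] [np.float64(0.0926), np.float64(0.1378), np.float64(0.0897), np.float64(0.1378)]
[array([0.6199, 0.1725]), array([0.6062, 0.3313]), array([0.6588, 0.3354])]
[array([0.6397, 0.2527])]
```

Emit:
servo_tool:
  plan:
    - [[-1,40,-10,-20,0,0,0],[-1,40,-10,-20,0,0,0],[-1,20,-10,-20,0,0,0],[-1,0,-10,-20,0,0,0],[-1,0,0,0,0,0,0]]

```text
t: 1.9
tool_pos: [0.5825, 0.251, 0.2949]
orientation: [-0.07, -3.134, 0.005]
force: [-0.1, 0.4, 0.3]
opening: 0.0929
```

```bash
python3 - <<'E'
from h import *
st(); snap("w2",f=1.25)
E
```

```text
t 1.90 pos [582.5 251.  294.9] z [-0.007 -0.003 -1.   ] y [ 0.045  0.999 -0.003] F [-0.1  0.4  0.3] op 92.9 q [ 0.33  0.21  1.28 -0.    1.66 -1.2 ]
```

View pics/w2.png

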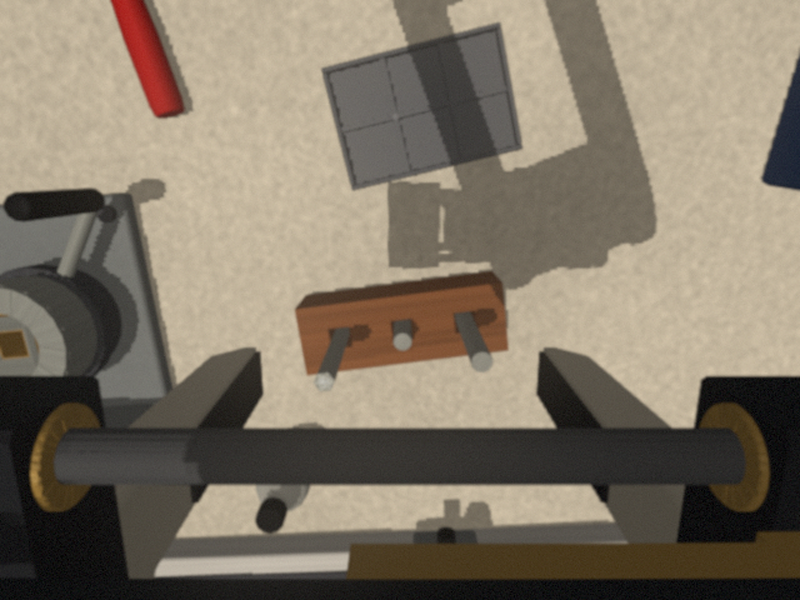

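```bash
python3 - <<'E'
from h import *
i=info("w2"); im=cv2.imread("pics/w2_full.png")
c=cv2.resize(im[245:325,235:415],None,fx=4.4,fy=4.4,interpolation=cv2.INTER_CUBIC)
cv2.imwrite("pics/w2c.png",np.clip(c.astype(float)*1.5,0,255).astype(np.uint8))
f=lambda p,z:onz(i,(p[0]/1.25,p[1]/1.25),z)
P=np.array([f(p,.012) for p in [(322,68),(500,24),(521,150),(354,189)]])
print(P.round(4),P.mean(0).round(4),[np.linalg.norm(P[k]-P[k-1]).round(4) for k in range(4)])
S=np.array([f(p,.05) for p in [(297,308),(500,285),(507,348),(307,375)]])
print(S.round(4),S.mean(0),[np.linalg.norm(S[k]-S[k-1]).round(4) for k in range(4)])
print("L",f((324,382),.14),"R",f((482,361),.14),"off",f((402,342),.08))
E
```

```text
[[0.4362 0.1964]
 [0.4109 0.3344]
 [0.5044 0.3513]
 [0.5292 0.2154]] [0.4702 0.2744] [np.float64(0.095), np.float64(0.1403), np.float64(0.095), np.float64(0.1382)]
[[0.6178 0.168 ]
 [0.6061 0.3277]
 [0.6581 0.3334]
 [0.6744 0.171 ]] [0.63908793 0.25002271] [np.float64(0.0567), np.float64(0.1602), np.float64(0.0523), np.float64(0.1632)]
L [0.643904   0.20002323] R [0.634037   0.30002772] off [0.63943213 0.24980091]
```

View pics/w2c.png

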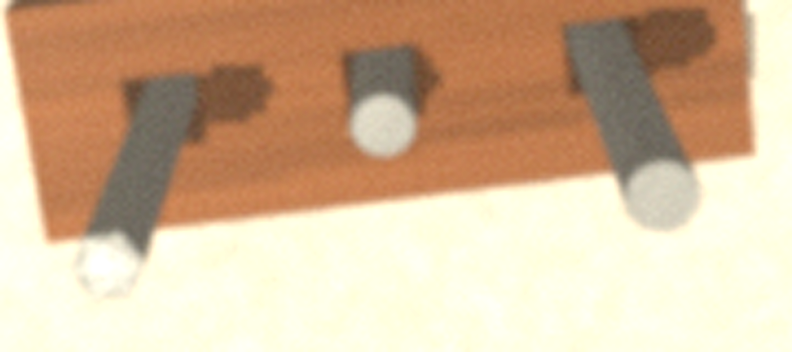

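The crop shows the bar at right, a clean circle about 72 px wide (14 mm). The left bar has a faceted end about 62 px wide, so it is the hex. The offcut is in the middle. The round bar's top is therefore at (0.634, 0.300).

Emit:
servo_tool:
  plan:
    - [[-1,-5,-40,10,0,0,0],[-1,-5,-40,10,0,0,0],[-1,-5,-40,10,0,0,0],[-1,-5,-40,10,0,0,0],[-1,-5,-40,10,0,0,0],[-1,-5,-40,10,0,0,0],[-1,0,-40,10,0,0,0],[-1,0,-40,0,0,0,0],[-1,0,0,0,0,0,0],[-1,0,0,0,0,0,0]]

```text
t: 2.95
tool_pos: [0.5538, -0.0673, 0.3714]
orientation: [0.068, 3.138, 0.0]
force: [-0.1, 0.6, 0.2]
opening: 0.093
```

```bash
python3 - <<'E'
from h import *
st(); snap("w3",f=1.25)
E
```

```text
t 2.95 pos [553.8 -67.3 371.4] z [ 0.002  0.    -1.   ] y [0.044 0.999 0.   ] F [-0.1  0.6  0.2] op 93.0 q [-0.21  0.    1.37  0.    1.77 -1.74]
```

View pics/w3.png

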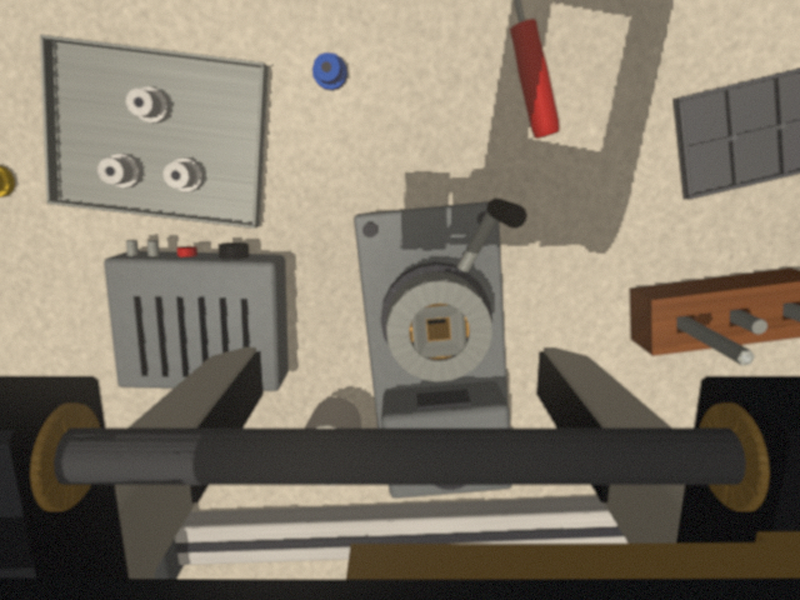

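Here the three feet's boss tops are at about (142,103), (114,171) and (181,175). The collet rim is centred near (439,328) with a square opening at (438,329), and the handle's top is near (516,215). The blue look-alike at (328,71) and the yellow one at (2,180) lie outside the tray.

```bash
python3 - <<'E'
from h import *
i=info("w3"); im=cv2.imread("pics/w3_full.png")
f=lambda p,z:onz(i,(p[0]/1.25,p[1]/1.25),z)
for n,p,z in [("A",(142,103),.033),("B",(114,171),.033),("C",(181,175),.033),("rim",(439,328),.094),("opening",(438,329),.085),("handle",(516,215),.13),("barL",(744,355),.14),("arm",(465,262),.05)]: print(n,f(p,z).round(4))
T=np.array([f(p,.018) for p in [(42,38),(268,64),(259,225),(48,201)]]); print(T.round(4),T.mean(0),[np.linalg.norm(T[k]-T[k-1]).round(4) for k in range(4)])
# rim edge left-right / up-down
print(f((386,328),.094),f((493,328),.094),f((439,277),.094),f((439,381),.094))
B=np.array([f(p,.018) for p in [(355,217),(499,203)]]);print("plate front",B.round(4),np.linalg.norm(B[1]-B[0]), B.mean(0))
c=np.hstack([cv2.resize(im[60:170,70:180],(400,400),interpolation=2),cv2.resize(im[140:310,300:430][:130],(400,400),interpolation=2)])
c=np.hstack([cv2.resize(im[50:160,60:170],(400,400),interpolation=2),cv2.resize(im[150:310,290:450],(400,400),interpolation=2)])
cv2.imwrite("pics/w3c.png",np.clip(c*1.3,0,255).astype(np.uint8))
E
```

```text
A [ 0.4227 -0.29  ]
B [ 0.4799 -0.3251]
C [ 0.4861 -0.2643]
rim [ 0.6231 -0.0361]
opening [ 0.6269 -0.0364]
handle [0.5256 0.0212]
barL [0.6408 0.1991]
arm [ 0.5747 -0.0078]
[[ 0.3624 -0.3774]
 [ 0.393  -0.1784]
 [ 0.5361 -0.2019]
 [ 0.5046 -0.4012]] [ 0.4490284  -0.28971931] [np.float64(0.1441), np.float64(0.2013), np.float64(0.145), np.float64(0.2018)]
[ 0.62119391 -0.08163938] [0.62509572 0.01040871] [ 0.57829477 -0.03500807] [ 0.67217639 -0.03719895]
plate front [[ 0.5324 -0.1089]
 [ 0.5249  0.0291]] 0.1382380479213019 [ 0.52866879 -0.03991938]
```

View pics/w3c.png

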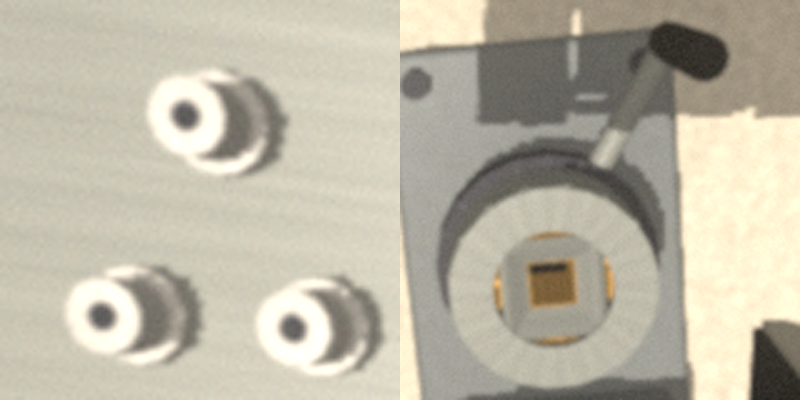

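```bash
python3 - <<'E'
from h import *
i=info("w3")
for n,p,z in [("A",(110.9,81.6),.033),("B",(88.05,136.9),.033),("C",(140.6,139.9),.033),("rim",(351.4,264.4),.094),("open",(350.8,263.2),.085),("handle",(412.4,170.8),.13)]: print(n,(onz(i,p,z)*1e3).round(1))
c=np.array([470.2,274.4]);y=np.array([-.18,.984]);x=np.array([.984,.18])
for a in(-23,23):
  for b in(-46,0,46): print(a,b,(c+a*x+b*y).round(1))
st()
E
```

```text
A [ 421.8 -292.9]
B [ 479.8 -328.8]
C [ 485.8 -269.1]
rim [625.4 -35.9]
open [626.9 -35.9]
handle [524.5  20.8]
-23 -46 [455.8 225. ]
-23 0 [447.6 270.3]
-23 46 [439.3 315.5]
23 -46 [501.1 233.3]
23 0 [492.8 278.5]
23 46 [484.6 323.8]
t 3.00 pos [553.8 -66.5 371. ] z [ 0.002  0.    -1.   ] y [0.042 0.999 0.   ] F [-0.  -0.4 -0.8] op 92.8 q [-0.21  0.    1.37  0.    1.77 -1.74]
```

Emit:
servo_tool:
  plan:
    - [[0.1,-8.5,-25,-32,0,0,0.028],[0.1,-8.5,-25,-32,0,0,0.028],[0.1,-8.5,-25,-32,0,0,0.028],[0.1,-8.5,-25,-32,0,0,0.028],[0.1,-8.5,-25,-32,0,0,0.028],[0.1,-8.5,-25,-32,0,0,0.028],[0.1,-8.5,-25,-32,0,0,0.028],[0.1,-8.5,-25,-32,0,0,0.028],[0.1,0,0,0,0,0,0],[0.1,0,0,0,0,0,0]]
  force: 15

```text
t: 4.0
tool_pos: [0.4859, -0.266, 0.1136]
orientation: [0.285, -3.128, -0.002]
force: [0.9, 0.9, 0.7]
opening: 0.0419
```

```bash
python3 - <<'E'
from h import *
st(); i,_=snap("w4",f=1.25); print(proj(i,[[.4218,-.2929,.033],[.4798,-.3288,.033],[.4858,-.2691,.033]])*1.25)
E
```

```text
t 4.00 pos [ 485.9 -266.   113.6] z [-0.001  0.001 -1.   ] y [-0.181  0.983  0.001] F [0.9 0.9 0.7] op 41.9 q [-0.59  0.09  1.74  0.    1.3  -2.35]
[[365.27549753 166.24514303]
 [266.98131145 279.74290559]
 [392.67492525 314.9178489 ]]
```

View pics/w4.png

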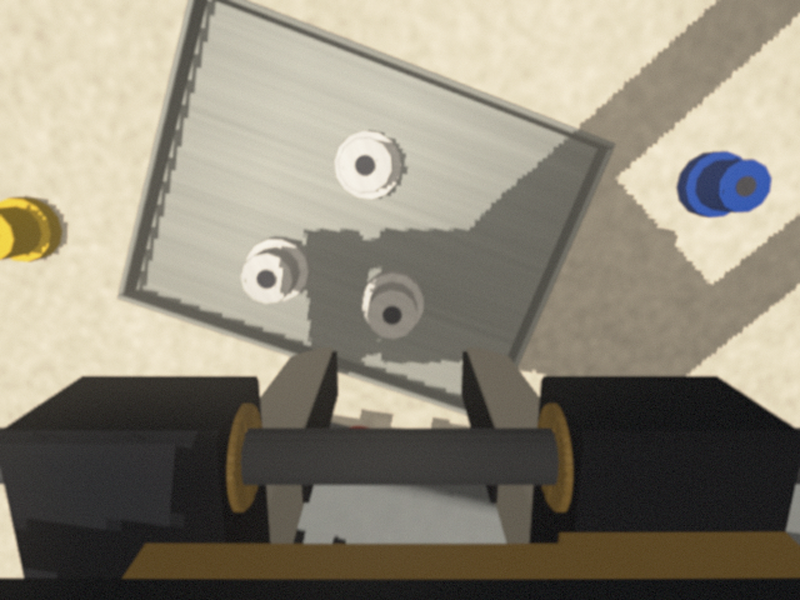

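The projected foot centres match the picture within a pixel. The silver foot C at (392,315) sits between the jaws, so I'm descending and grasping.

Emit:
servo_tool:
  plan:
    - [[0.1,0,-3,-30,0,0,0],[0.1,0,0,-30,0,0,0],[0.1,0,0,-20,0,0,0],[0.1,0,0,-7,0,0,0],[0.1,0,0,0,0,0,0],[1,0,0,0,0,0,0],[1,0,0,0,0,0,0],[1,0,0,0,0,0,0],[1,0,0,0,0,0,0]]
  force: 15

```text
t: 4.95
tool_pos: [0.4868, -0.271, 0.0282]
orientation: [-0.285, 3.126, -0.002]
force: [-1.1, 1.6, 5.8]
opening: 0.0235
```

Emit:
servo_tool:
  plan:
    - [[1,0,0,30,0,0,0],[1,0,0,50,0,0,0],[1,0,0,50,0,0,0],[1,-4,45,5,0,0,0],[1,-4,45,0,0,0,0],[1,-4,45,0,0,0,0],[1,-4,45,0,0,0,0],[1,-4,45,0,0,0,0],[1,-4,45,0,0,0,0],[1,-4,45,0,0,0,0],[1,-4,45,0,0,0,0],[1,-4,45,0,0,0,0]]

```text
t: 6.15
tool_pos: [0.4493, 0.1362, 0.1622]
orientation: [-0.285, 3.127, 0.0]
force: [0.8, 0.4, -0.4]
opening: 0.0235
```

Emit:
servo_tool:
  plan:
    - [[1,-3,45,0,0,0,0],[1,-3,45,0,0,0,0],[1,-3,45,0,0,0,0],[1,-2,45,0,0,0,0],[1,0,0,-30,0,0,0],[1,0,0,-40,0,0,0],[1,0,0,0,0,0,0],[1,0,0,0,0,0,0]]

```text
t: 6.95
tool_pos: [0.438, 0.314, 0.0916]
orientation: [0.285, -3.127, 0.002]
force: [0.2, 0.5, -0.7]
opening: 0.0234
```

```bash
python3 -c "
from h import *
st()"
```

```text
t 6.95 pos [438.  314.   91.6] z [-0.002 -0.001 -1.   ] y [-0.181  0.983 -0.001] F [ 0.2  0.5 -0.7] op 23.4 q [ 0.53  0.08  1.8  -0.    1.26 -1.23]
```

Emit:
servo_tool:
  plan:
    - [[1,1,1.5,-30,0,0,0],[1,0,0,-20,0,0,0],[1,0,0,-9,0,0,0],[1,0,0,-2.5,0,0,0],[1,0,0,0,0,0,0],[0.1,0,0,0,0,0,0],[0.1,0,0,0,0,0,0],[0.1,0,0,0,0,0,0],[0.1,0,0,30,0,0,0],[0.1,0,0,50,0,0,0],[0.1,0,0,50,0,0,0]]

```text
t: 8.05
tool_pos: [0.4387, 0.3155, 0.161]
orientation: [0.286, -3.127, 0.001]
force: [0.8, 0.9, 0.7]
opening: 0.0416
```

```bash
python3 - <<'E'
from h import *
st(); i,_=snap("w5"); snap("s5","side"); j=info("s5")
print(proj(i,[[.4393,.3155,.034]]))
im=cv2.imread("pics/w5_full.png"); im2=cv2.imread("pics/s5_full.png")
cv2.imwrite("pics/m5.png",np.hstack([cv2.resize(im[:400],(400,250)),cv2.resize(im2[200:400,180:440],(400,308),interpolation=2)[:250]]) )
E
```

```text
t 8.05 pos [438.7 315.5 161. ] z [-0.002 -0.001 -1.   ] y [-0.181  0.983 -0.001] F [0.8 0.9 0.7] op 41.6 q [ 0.53  0.01  1.74  0.    1.39 -1.22]
[[319.39036801 235.55849335]]
```

View pics/m5.png

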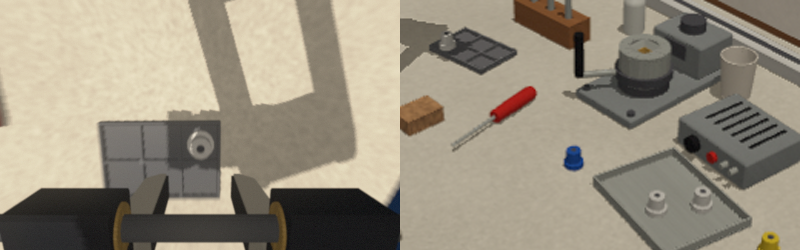

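Foot C stands in its far compartment. The other two still appear in the catch tray, and I'll check by image difference whether they have moved.

```bash
cat >> h.py <<'E'
def moved(a,b="side0"):
    "changed blobs between two side-camera pictures, in the tray areas"
    g=lambda n:cv2.GaussianBlur(cv2.imread(f"pics/{n}.png",0),(3,3),0)
    d=(cv2.absdiff(g(a),g(b))>35).astype(np.uint8); d[:, :185]=0; d[:180]=0
    n,_,s,c=cv2.connectedComponentsWithStats(d)
    for k in range(1,n):
        if s[k,4]>6: print("change at",c[k].round(),"area",s[k,4])
E
python3 - <<'E'
from h import *
moved("s5_full")
j=info("s5")
print(proj(j,[[.4218,-.2929,.033],[.4798,-.3288,.033],[.4858,-.2691,.033]]).round())
E
```

```text
change at [212. 182.] area 28
change at [195. 224.] area 455
change at [210. 226.] area 21
change at [207. 237.] area 10
[[346. 326.]
 [376. 323.]
 [360. 310.]]
```

Emit:
servo_tool:
  plan:
    - [[0.1,3,-45,5,0,0,0],[0.1,3,-45,0,0,0,0],[0.1,3,-45,0,0,0,0],[0.1,3,-45,0,0,0,0],[0.1,3,-45,0,0,0,0],[0.1,3,-45,0,0,0,0],[0.1,3,-45,0,0,0,0],[0.1,3,-45,0,0,0,0],[0.1,3,-45,0,0,0,0],[0.1,3,-45,0,0,0,0],[0.1,3,-45,0,0,0,0],[0.1,3,-45,0,0,0,0]]

```text
t: 9.35
tool_pos: [0.4755, -0.2259, 0.1651]
orientation: [-0.286, 3.128, -0.0]
force: [0.2, 0.8, -0.5]
opening: 0.042
```

Emit:
servo_tool:
  plan:
    - [[0.1,3,-45,0,0,0,0],[0.1,3,-45,0,0,0,0],[0.1,0,-15,-30,0,0,0],[0.1,0,0,-20,0,0,0],[0.1,0,0,0,0,0,0],[0.1,0,0,0,0,0,0]]

```text
t: 9.95
tool_pos: [0.4814, -0.3285, 0.115]
orientation: [0.286, -3.128, -0.001]
force: [-0.1, -0.1, 1.1]
opening: 0.0417
```

```bash
python3 - <<'E'
from h import *
st(); i,_=snap("w6"); print(proj(i,[[.4218,-.2929,.033],[.4798,-.3288,.033]]))
snap("s6","side"); moved("s6_full","s5_full")
im=cv2.medianBlur(cv2.imread("pics/w6_full.png",0),3)
c=cv2.HoughCircles(im[:300],cv2.HOUGH_GRADIENT,1.2,40,param1=100,param2=22,minRadius=15,maxRadius=36); print(c)
E
```

```text
t 9.95 pos [ 481.4 -328.5  115. ] z [-0.001  0.001 -1.   ] y [-0.181  0.983  0.001] F [-0.1 -0.1  1.1] op 41.7 q [-0.69  0.17  1.66  0.    1.31 -2.44]
[[401.8139259  162.48288804]
 [319.3931531  249.8260863 ]]
change at [213. 182.] area 32
change at [373. 186.] area 115
change at [405. 185.] area 36
change at [387. 208.] area 270
change at [393. 205.] area 68
change at [368. 207.] area 14
change at [195. 224.] area 482
change at [386. 227.] area 454
change at [376. 216.] area 14
change at [213. 228.] area 9
change at [385. 259.] area 1635
change at [207. 238.] area 16
change at [368. 238.] area 14
change at [389. 240.] area 15
change at [373. 245.] area 14
change at [353. 250.] area 21
change at [385. 252.] area 10
change at [343. 255.] area 30
change at [401. 276.] area 13
change at [416. 278.] area 12
change at [393. 282.] area 17
change at [408. 282.] area 8
change at [367. 289.] area 49
change at [234. 317.] area 3138
change at [389. 300.] area 17
change at [318. 303.] area 255
change at [354. 324.] area 1520
[[[318.6      240.6       24.84    ]
  [396.6      159.        26.76    ]
  [126.600006 207.00002   24.119999]
  [228.6      247.8       24.720001]]]
```

Emit:
servo_tool:
  plan:
    - [[0.1,-1.5,0,-30,0,0,0],[0.1,0,0,-30,0,0,0],[0.1,0,0,-20,0,0,0],[0.1,0,0,-7,0,0,0],[0.1,0,0,0,0,0,0],[1,0,0,0,0,0,0],[1,0,0,0,0,0,0],[1,0,0,0,0,0,0],[1,0,0,0,0,0,0],[1,0,0,30,0,0,0],[1,0,0,50,0,0,0],[1,0,0,50,0,0,0]]

```text
t: 11.25
tool_pos: [0.4792, -0.3283, 0.1587]
orientation: [0.286, -3.127, -0.003]
force: [1.1, -0.6, 0.1]
opening: 0.0233
```

Emit:
servo_tool:
  plan:
    - [[1,0,45,10,0,0,0],[1,0,45,5,0,0,0],[1,0,45,0,0,0,0],[1,0,45,0,0,0,0],[1,0,45,0,0,0,0],[1,0,45,0,0,0,0],[1,0,45,0,0,0,0],[1,0,45,0,0,0,0],[1,2,45,0,0,0,0],[1,3,45,0,0,0,0],[1,3,45,0,0,0,0],[1,3,45,0,0,0,0]]

```text
t: 12.45
tool_pos: [0.491, 0.213, 0.1736]
orientation: [-0.286, 3.128, 0.0]
force: [0.7, 0.1, 0.7]
opening: 0.0235
```

Emit:
servo_tool:
  plan:
    - [[1,2,45,0,0,0,0],[1,1,22,-20,0,0,0],[1,0,0,-40,0,0,0],[1,0,0,-30,0,0,0],[1,0,0,0,0,0,0],[1,0,0,0,0,0,0]]

```text
t: 13.05
tool_pos: [0.4939, 0.2778, 0.0834]
orientation: [0.286, -3.127, 0.001]
force: [0.0, -0.5, 0.1]
opening: 0.0233
```

```bash
python3 -c "
from h import *
st()"
```

```text
t 13.05 pos [493.9 277.8  83.4] z [-0.001 -0.001 -1.   ] y [-0.181  0.983 -0.   ] F [ 0.  -0.5  0.1] op 23.3 q [ 0.42  0.16  1.73 -0.    1.25 -1.33]
```

Emit:
servo_tool:
  plan:
    - [[1,-1,0.5,-25,0,0,0],[1,0,0,-18,0,0,0],[1,0,0,-7.5,0,0,0],[1,0,0,-2.5,0,0,0],[1,0,0,0,0,0,0],[0.1,0,0,0,0,0,0],[0.1,0,0,0,0,0,0],[0.1,0,0,0,0,0,0],[0.1,0,0,30,0,0,0],[0.1,0,0,50,0,0,0],[0.1,0,0,50,0,0,0]]

```text
t: 14.15
tool_pos: [0.4922, 0.2781, 0.1609]
orientation: [0.286, -3.126, 0.001]
force: [0.6, -0.2, -0.5]
opening: 0.042
```

```bash
python3 - <<'E'
from h import *
st(); i,_=snap("w7"); snap("s7","side")
im=cv2.imread("pics/w7_full.png"); im2=cv2.imread("pics/s7_full.png")
cv2.imwrite("pics/m7.png",np.hstack([cv2.resize(im[:400],(400,250)),cv2.resize(im2[200:400,180:440],(400,308),interpolation=2)[:250]]) )
E
```

```text
t 14.15 pos [492.2 278.1 160.9] z [-0.002 -0.001 -1.   ] y [-0.181  0.983 -0.001] F [ 0.6 -0.2 -0.5] op 42.0 q [ 0.42  0.08  1.67 -0.    1.4  -1.33]
```

View pics/m7.png

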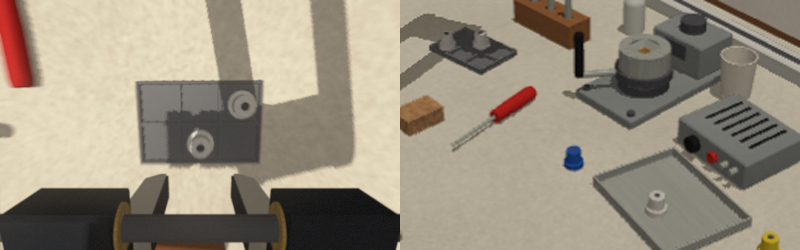

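Both placed feet stand in separate compartments. The last one is still at its old spot in the catch tray.

Emit:
servo_tool:
  plan:
    - [[0.1,-6,-44,5,0,0,0],[0.1,-6,-44,0,0,0,0],[0.1,-6,-44,0,0,0,0],[0.1,-6,-44,0,0,0,0],[0.1,-6,-44,0,0,0,0],[0.1,-5,-44,0,0,0,0],[0.1,-5,-44,0,0,0,0],[0.1,-5,-44,0,0,0,0],[0.1,-5,-44,0,0,0,0],[0.1,-5,-44,0,0,0,0],[0.1,-5,-44,0,0,0,0],[0.1,-5,-44,0,0,0,0]]

```text
t: 15.45
tool_pos: [0.4278, -0.2514, 0.1655]
orientation: [-0.285, 3.128, -0.001]
force: [0.1, 0.6, -0.0]
opening: 0.0418
```

Emit:
servo_tool:
  plan:
    - [[0.1,-5,-44,0,0,0,0],[0.1,0,0,-30,0,0,0],[0.1,0,0,-20,0,0,0],[0.1,0,0,0,0,0,0],[0.1,0,0,0,0,0,0]]

```text
t: 15.95
tool_pos: [0.4231, -0.2932, 0.1153]
orientation: [0.286, -3.128, -0.001]
force: [0.1, 0.0, 1.5]
opening: 0.0421
```

```bash
python3 - <<'E'
from h import *
st(); i,_=snap("w8"); print(proj(i,[[.4218,-.2929,.033],[.4218,-.2929,.013]]))
im=cv2.medianBlur(cv2.imread("pics/w8_full.png",0),3)
c=cv2.HoughCircles(im[:300],cv2.HOUGH_GRADIENT,1.2,40,param1=100,param2=22,minRadius=15,maxRadius=36); print(c)
E
```

```text
t 15.95 pos [ 423.1 -293.2  115.3] z [-0.  0. -1.] y [-0.181  0.983  0.   ] F [0.1 0.  1.5] op 42.1 q [-0.71 -0.01  1.85  0.    1.3  -2.46]
[[320.43501877 250.33396253]
 [320.33764408 241.78239115]]
[[[321.       245.40001   21.84    ]
  [ 57.000004 287.40002   23.880001]
  [575.4      249.00002   25.8     ]]]
```

Emit:
servo_tool:
  plan:
    - [[0.1,-1,0,-30,0,0,0],[0.1,0,0,-30,0,0,0],[0.1,0,0,-20,0,0,0],[0.1,0,0,-7,0,0,0],[0.1,0,0,0,0,0,0],[1,0,0,0,0,0,0],[1,0,0,0,0,0,0],[1,0,0,0,0,0,0],[1,0,0,0,0,0,0],[1,0,0,30,0,0,0],[1,0,0,50,0,0,0],[1,0,0,50,0,0,0]]

```text
t: 17.2
tool_pos: [0.4213, -0.2927, 0.1589]
orientation: [0.286, -3.127, -0.003]
force: [-0.2, -0.7, 0.2]
opening: 0.0234
```

Emit:
servo_tool:
  plan:
    - [[1,2,43,10,0,0,0],[1,2,43,0,0,0,0],[1,3,43,0,0,0,0],[1,3,43,0,0,0,0],[1,3,43,0,0,0,0],[1,3,43,0,0,0,0],[1,3,43,0,0,0,0],[1,3,43,0,0,0,0],[1,3,43,0,0,0,0],[1,3,43,0,0,0,0],[1,3,43,0,0,0,0],[1,3,45,0,0,0,0]]

```text
t: 18.4
tool_pos: [0.4561, 0.2263, 0.1685]
orientation: [-0.286, 3.128, 0.0]
force: [1.6, 0.3, -1.0]
opening: 0.0237
```

Emit:
servo_tool:
  plan:
    - [[1,0,0,-30,0,0,0],[1,0,0,-40,0,0,0],[1,0,0,-20,0,0,0],[1,0,0,0,0,0,0],[1,0,0,0,0,0,0]]

```text
t: 18.9
tool_pos: [0.4562, 0.2245, 0.0787]
orientation: [0.286, -3.128, 0.0]
force: [-0.3, 0.8, 0.3]
opening: 0.0235
```

Emit:
servo_tool:
  plan:
    - [[1,0,0.5,-25,0,0,0],[1,0,0,-15,0,0,0],[1,0,0,-6,0,0,0],[1,0,0,-2.5,0,0,0],[1,0,0,0,0,0,0],[0.1,0,0,0,0,0,0],[0.1,0,0,0,0,0,0],[0.1,0,0,0,0,0,0],[0.1,0,0,30,0,0,0],[0.1,0,0,50,0,0,0],[0.1,0,0,50,0,0,0],[0.1,0,0,50,0,0,0]]

```text
t: 20.1
tool_pos: [0.4557, 0.2249, 0.2116]
orientation: [0.286, -3.128, 0.0]
force: [0.9, 0.3, 0.0]
opening: 0.0417
```

Emit:
servo_tool:
  plan:
    - [[0.1,20,15,20,0,0,-0.08],[0.1,20,15,20,0,0,-0.02],[0.1,20,15,0,0,0,0],[0.1,20,15,0,0,0,0],[0.1,20,15,0,0,0,0],[0.1,0,0,0,0,0,0],[0.1,0,0,0,0,0,0]]

```text
t: 20.8
tool_pos: [0.5559, 0.3, 0.249]
orientation: [0.129, -3.138, 0.001]
force: [0.4, -0.2, 0.4]
opening: 0.0415
```

```bash
python3 - <<'E'
from h import *
st(); i,im=snap("w9",f=1.25); print(proj(i,[[.634,.3,.14],[.634,.3,.05]])*1.25)
E
```

```text
t 20.80 pos [555.9 300.  249. ] z [-0.001 -0.001 -1.   ] y [-0.082  0.997 -0.   ] F [ 0.4 -0.2  0.4] op 41.5 q [ 0.41  0.21  1.36 -0.    1.57 -1.24]
[[387.75710634 437.01297868]
 [390.41745852 374.8602007 ]]
```

View pics/w9.png

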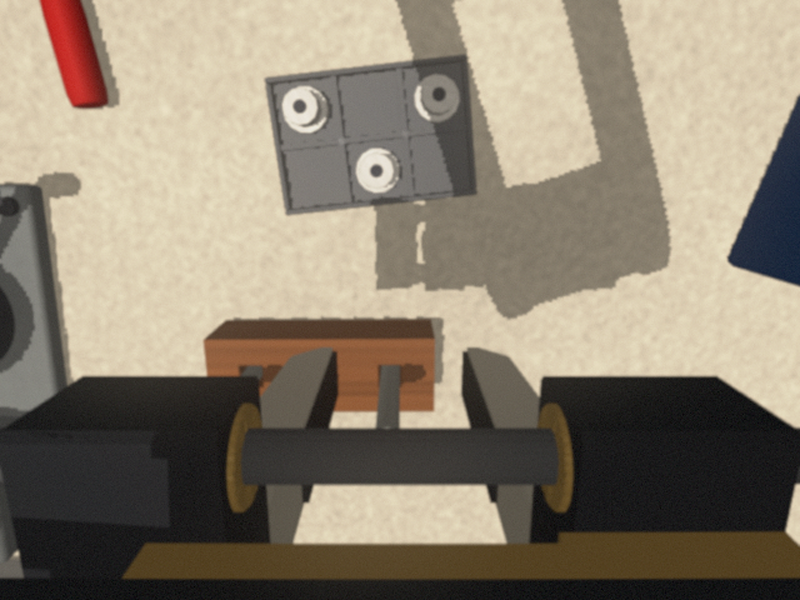

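All three feet stand in separate compartments and no silver foot is left over. Bar prediction (388,437) lines up with the bar between the jaws, so next I grasp it.

Emit:
servo_tool:
  plan:
    - [[0.1,40,0,0,0,0,0],[0.1,38,0,0,0,0,0],[0.1,0,0,0,0,0,0],[0.1,0,0,0,0,0,0]]
  force: 30

```text
t: 21.25
tool_pos: [0.6338, 0.2993, 0.2489]
orientation: [0.127, -3.137, 0.001]
force: [-0.6, 0.2, -0.4]
opening: 0.0417
```

Emit:
servo_tool:
  plan:
    - [[0.1,0,0.5,-40,0,0,0],[0.1,0,0,-40,0,0,0],[0.1,0,0,-30,0,0,0],[0.1,0,0,-20,0,0,0],[0.1,0,0,-7,0,0,0],[0.1,0,0,0,0,0,0],[0.5,0,0,0,0,0,0],[0.6,0,0,0,0,0,0],[0.7,0,0,0,0,0,0],[0.8,0,0,0,0,0,0],[1,0,0,0,0,0,0],[1,0,0,0,0,0,0]]

```text
t: 22.45
tool_pos: [0.6348, 0.3005, 0.1136]
orientation: [-0.129, 3.138, 0.0]
force: [0.1, -2.4, 5.6]
opening: 0.0132
```

```bash
python3 -c "
from h import *
st()"
```

```text
t 22.45 pos [634.8 300.5 113.6] z [ 0.001  0.    -1.   ] y [-0.082  0.997 -0.   ] F [ 0.1 -2.4  5.6] op 13.2 q [ 0.37  0.47  1.29 -0.    1.38 -1.28]
```

Emit:
servo_tool:
  plan:
    - [[1,0,0,15,0,0,0],[1,0,0,25,0,0,0],[1,0,0,35,0,0,0],[1,0,0,40,0,0,0],[1,0,0,40,0,0,0],[1,-1,-30,0,0,0,0],[1,-1,-40,0,0,0,0],[1,-1,-40,0,0,0,0],[1,-1,-40,0,0,0,0],[1,-1,-40,0,0,0,0],[1,-1,-40,0,0,0,0],[1,-1,-40,0,0,0,0]]

```text
t: 23.65
tool_pos: [0.6266, 0.0293, 0.2681]
orientation: [0.13, -3.139, -0.001]
force: [-0.0, -1.2, -2.2]
opening: 0.0136
```

Emit:
servo_tool:
  plan:
    - [[1,-1,-40,0,0,0,0],[1,-1,-26,0,0,0,0],[1,0,0,0,0,0,0],[1,0,0,0,0,0,0],[1,0,0,0,0,0,0]]

```text
t: 24.15
tool_pos: [0.6251, -0.0343, 0.2678]
orientation: [0.13, -3.139, -0.001]
force: [0.5, -0.2, -1.3]
opening: 0.0135
```

```bash
python3 - <<'E'
from h import *
s=st(); snap("s10","side"); snap("c10","scene")
x,y,z=s["tool_pos"]
j,k=info("s10"),info("c10")
bot=[x,y,z-.1025]; top=[x,y,z+.0275]
for n,i in(("side",j),("scene",k)): print(n,proj(i,[bot,top,[x,y,z],[.6262,-.036,.085],[.6254,-.0359,.094]]).round(1))
a=cv2.imread("pics/s10_full.png")[110:270,270:410]; b=cv2.imread("pics/c10_full.png")[130:290,230:370]
m=np.hstack([cv2.resize(q,(400,457),interpolation=cv2.INTER_CUBIC) for q in(a,b)]); cv2.imwrite("pics/m10.png",np.clip(m*1.4,0,255).astype(np.uint8))
E
```

```text
t 24.15 pos [625.1 -34.3 267.8] z [-0.     0.001 -1.   ] y [-0.083  0.997  0.001] F [ 0.5 -0.2 -1.3] op 13.5 q [-0.14  0.19  1.35  0.    1.6  -1.79]
side [[338.2 205.1]
 [339.9 158.5]
 [339.5 168.7]
 [338.  232.1]
 [337.9 229.2]]
scene [[301.3 232.3]
 [300.1 183.1]
 [300.4 194.3]
 [301.2 258.6]
 [301.4 255.6]]
```

View pics/m10.png

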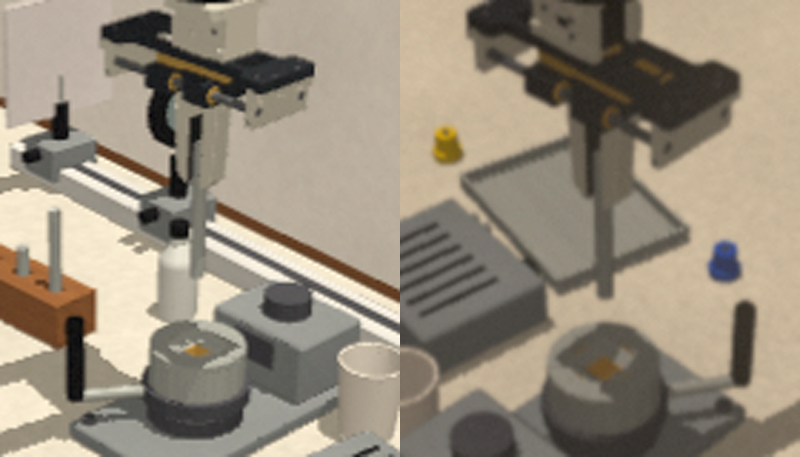

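Both views show the bar vertical and straight above the square opening: bar tip at side (339,207) and scene (302,234), opening at side (339,232) and scene (301,259). I'm lowering it in stages.

Emit:
servo_tool:
  plan:
    - [[1,0.7,-1.7,-20,0,0,0],[1,0,0,-25,0,0,0],[1,0,0,-20,0,0,0],[1,0,0,-10,0,0,0],[1,0,0,-5,0,0,0],[1,0,0,-5,0,0,0],[1,0,0,-4,0,0,0],[1,0,0,0,0,0,0]]

```text
t: 25.05
tool_pos: [0.626, -0.0371, 0.1788]
orientation: [-0.129, 3.139, -0.0]
force: [-0.4, -1.0, -1.8]
opening: 0.0135
```

```bash
python3 -c "
from h import *
st()"
```

```text
t 25.05 pos [626.  -37.1 178.8] z [ 0. -0. -1.] y [-0.082  0.997 -0.   ] F [-0.4 -1.  -1.8] op 13.5 q [-0.14  0.23  1.47 -0.    1.44 -1.79]
```

Emit:
servo_tool:
  plan:
    - [[1,0,0.7,-8,0,0,0],[1,0,0,-8,0,0,0],[1,0,0,-8,0,0,0],[1,0,0,-6,0,0,0],[1,0,0,-4,0,0,0],[1,0,0,-2,0,0,0],[1,0,0,0,0,0,0]]

```text
t: 25.75
tool_pos: [0.6257, -0.0364, 0.1423]
orientation: [0.129, -3.138, -0.0]
force: [0.8, -0.7, -1.3]
opening: 0.0134
```

```bash
python3 -c "
from h import *
st()"
```

```text
t 25.75 pos [625.7 -36.4 142.3] z [-0.  0. -1.] y [-0.082  0.997  0.   ] F [ 0.8 -0.7 -1.3] op 13.4 q [-0.14  0.26  1.51 -0.    1.38 -1.79]
```

Emit:
servo_tool:
  plan:
    - [[1,0,0,-2,0,0,0],[1,0,0,-1,0,0,0],[1,0,0,-1,0,0,0],[1,0,0,0,0,0,0]]

```text
t: 26.15
tool_pos: [0.6259, -0.0365, 0.1387]
orientation: [-0.129, 3.139, -0.0]
force: [0.2, 0.2, -2.0]
opening: 0.0134
```

Emit:
servo_tool:
  plan:
    - [[1,0,0,-1,0,0,0],[1,0,0,0,0,0,0]]

```text
t: 26.35
tool_pos: [0.6263, -0.0365, 0.1386]
orientation: [-0.129, 3.138, -0.0]
force: [-1.0, 0.6, 4.6]
opening: 0.0137
```

Emit:
servo_tool:
  plan:
    - [[1,0,0,-1,0,0,0],[1,0,0,0,0,0,0],[0.65,0,0,0,0,0,0],[0.5,0,0,0,0,0,0],[0.3,0,0,0,0,0,0],[0.1,0,0,0,0,0,0],[0.1,0,0,0,0,0,0],[0.1,0,0,20,0,0,0],[0.1,0,0,40,0,0,0],[0.1,0,0,40,0,0,0],[0.1,0,0,0,0,0,0]]

```text
t: 27.45
tool_pos: [0.6291, -0.0369, 0.2444]
orientation: [-0.129, 3.128, -0.003]
force: [0.6, -0.0, 1.3]
opening: 0.0418
```

```bash
python3 - <<'E'
from h import *
st(); snap("s11","side"); snap("c11","scene")
j,k=info("s11"),info("c11")
for n,i in(("side",j),("scene",k)): print(n,proj(i,[[.626,-.0362,.165],[.626,-.0362,.094],[.5245,.0208,.13]]).round(1))
a=cv2.imread("pics/s11_full.png")[110:270,270:410]; b=cv2.imread("pics/c11_full.png")[130:290,230:370]
m=np.hstack([cv2.resize(q,(400,457),interpolation=cv2.INTER_CUBIC) for q in(a,b)]); cv2.imwrite("pics/m11.png",np.clip(m*1.4,0,255).astype(np.uint8))
E
```

```text
t 27.45 pos [629.1 -36.9 244.4] z [ 0.011 -0.002 -1.   ] y [-0.082  0.997 -0.002] F [ 0.6 -0.   1.3] op 41.8 q [-0.14  0.2   1.39  0.    1.55 -1.79]
side [[339.  205.4]
 [338.1 229.2]
 [294.7 220.9]]
scene [[300.5 232.2]
 [301.1 255.7]
 [351.2 236.3]]
```

View pics/m11.png

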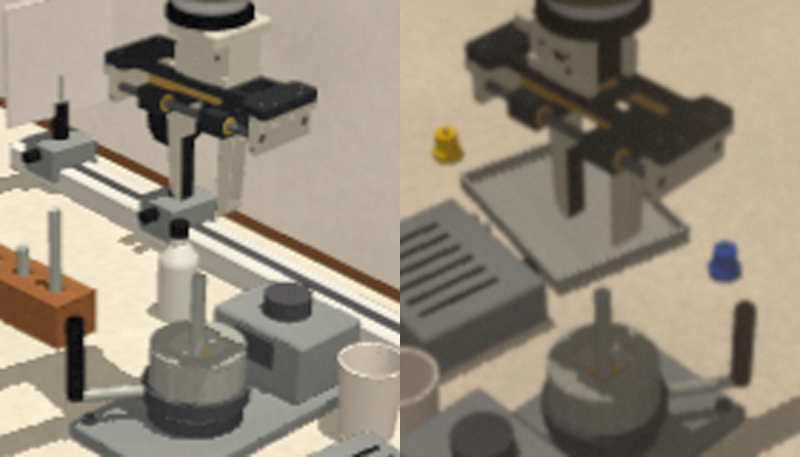

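The bar stands home: its top is seen at side (339.6,205.6), against (339.0,205.4) predicted for a 165 mm top. The lever handle is at side (296,222). I'm moving above the handle with the jaws turned tangential to its swing.

Emit:
servo_tool:
  plan:
    - [[0.1,-26,14.3,0,0,0,-0.147],[0.1,-26,14.3,0,0,0,-0.147],[0.1,-26,14.3,0,0,0,-0.147],[0.1,-25,14.3,0,0,0,-0.147],[0.1,0,0,-40,0,0,0],[0.1,0,0,0,0,0,0],[0.1,0,0,0,0,0,0]]
  force: 25

```text
t: 28.25
tool_pos: [0.5215, 0.0207, 0.195]
orientation: [-0.784, -3.038, 0.001]
force: [-0.4, -0.5, 0.1]
opening: 0.0418
```

```bash
python3 - <<'E'
from h import *
st(); snap("w12",f=1.25)
i=info("w12"); print(proj(i,[[.5255,.0202,.13]])*1.25)
E
```

```text
t 28.25 pos [521.5  20.7 195. ] z [-0.004  0.    -1.   ] y [ 0.484  0.875 -0.002] F [-0.4 -0.5  0.1] op 41.8 q [-0.06 -0.06  1.75 -0.    1.46 -1.12]
[[403.65957187 334.63049094]]
```

View pics/w12.png

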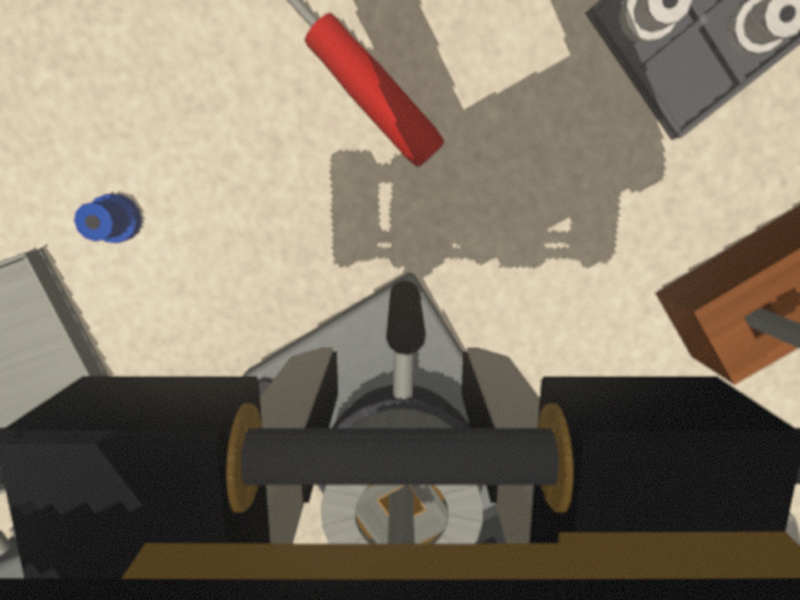

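The handle's top, at about (406,333) against a predicted (404,335), lies midway between the jaws. I'm descending to grip it.

Emit:
servo_tool:
  plan:
    - [[0.1,4,-0.5,-25,0,0,0],[0.1,0,0,-30,0,0,0],[0.1,0,0,-25,0,0,0],[0.1,0,0,-10,0,0,0],[0.1,0,0,0,0,0,0],[0.5,0,0,0,0,0,0],[0.6,0,0,0,0,0,0],[0.7,0,0,0,0,0,0],[1,0,0,0,0,0,0],[1,0,0,0,0,0,0]]

```text
t: 29.3
tool_pos: [0.5277, 0.0202, 0.1079]
orientation: [0.785, 3.04, 0.001]
force: [-0.7, 0.1, 6.2]
opening: 0.0175
```

```bash
python3 - <<'E'
from h import *
s=st(); p=s["tool_pos"][:2]*1e3; C=np.array([625.8,-36.2]); d=p-C; print(np.hypot(*d),np.degrees(np.arctan2(d[1],d[0])))
a0=np.arctan2(d[1],d[0]); q=p.copy()
for k in range(1,15):
    n=C+115*np.array([np.cos(a0+.1*k),np.sin(a0+.1*k)]); print(k,(n-q).round(1)); q=n
E
```

```text
t 29.30 pos [527.7  20.2 107.9] z [ 0.002 -0.    -1.   ] y [0.484 0.875 0.001] F [-0.7  0.1  6.2] op 17.5 q [-0.06  0.03  1.82 -0.    1.29 -1.12]
113.16747257072616 150.09844157375235
1 [-6.8 -9.3]
2 [ -4.2 -10.7]
3 [ -3.1 -11.1]
4 [ -2.  -11.3]
5 [ -0.8 -11.5]
6 [  0.3 -11.5]
7 [  1.5 -11.4]
8 [  2.6 -11.2]
9 [  3.7 -10.9]
10 [  4.8 -10.5]
11 [ 5.8 -9.9]
12 [ 6.8 -9.3]
13 [ 7.6 -8.6]
14 [ 8.5 -7.8]
```

Emit:
servo_tool:
  plan:
    - [[1,-5.3,-9.8,0,0,0,0.1],[1,-4.2,-10.7,0,0,0,0.1],[1,-3.1,-11.1,0,0,0,0.1],[1,-2,-11.3,0,0,0,0.1],[1,-0.8,-11.5,0,0,0,0.1],[1,0.3,-11.5,0,0,0,0.1],[1,1.5,-11.4,0,0,0,0.1],[1,2.6,-11.2,0,0,0,0.1],[1,0,0,0,0,0,0]]

```text
t: 30.2
tool_pos: [0.5173, -0.0692, 0.1079]
orientation: [-0.461, 3.105, -0.002]
force: [2.3, 0.9, 6.5]
opening: 0.0175
```

```bash
cat >> h.py <<'E'
def lev():
    s=st(); p=s["tool_pos"][:2]*1e3; C=np.array([625.8,-36.2]); d=p-C; a=np.arctan2(d[1],d[0])%(2*np.pi)
    t=np.array([-np.sin(a),np.cos(a)]); print("r %.1f ang %.1f swung %.3f Ft %.1f Fr %.1f"%(np.hypot(*d),np.degrees(a),a-np.radians(150.1),s["force"][:2]@t,s["force"][:2]@(d/np.hypot(*d)))); print("tau",s["joint_torque"].round(2), s["wrist_torque"].round(2))
E
python3 -c "
from h import *
lev()"
```

```text
t 30.20 pos [517.3 -69.2 107.9] z [ 0.003 -0.001 -1.   ] y [-0.291  0.957 -0.001] F [2.3 0.9 6.5] op 17.5 q [-0.23  0.01  1.84  0.    1.29 -2.1 ]
r 113.5 ang 196.9 swung 0.817 Ft -0.2 Fr -2.5
tau [ -1.21 -42.7  -41.68  -0.49   0.78  -2.14] [ 0.14 -0.37  0.12]
```

Emit:
servo_tool:
  plan:
    - [[1,3.7,-10.9,0,0,0,0.1],[1,4.8,-10.5,0,0,0,0.1],[1,0,0,0,0,0,0]]

```text
t: 30.5
tool_pos: [0.5258, -0.09, 0.1079]
orientation: [-0.766, 3.044, -0.002]
force: [1.6, 1.5, 6.9]
opening: 0.0173
```

```bash
python3 -c "
from h import *
lev()"
```

```text
t 30.50 pos [525.8 -90.  107.9] z [ 0.003 -0.    -1.   ] y [-0.474  0.881 -0.002] F [1.6 1.5 6.9] op 17.3 q [-0.27  0.04  1.81  0.    1.29 -2.33]
r 113.6 ang 208.3 swung 1.016 Ft -0.6 Fr -2.2
tau [ -1.48 -43.45 -41.33  -0.67   0.64  -1.98] [ 0.36 -0.29  0.12]
```

Emit:
servo_tool:
  plan:
    - [[1,2.8,-5,0,0,0,0.05],[1,3,-4.9,0,0,0,0.05],[1,0,0,0,0,0,0]]

```text
t: 30.8
tool_pos: [0.5313, -0.0994, 0.1079]
orientation: [-0.915, 3.003, -0.002]
force: [1.9, 0.7, 8.5]
opening: 0.0175
```

```bash
python3 -c "
from h import *
lev()"
```

```text
t 30.80 pos [531.3 -99.4 107.9] z [ 0.002 -0.    -1.   ] y [-0.558  0.83  -0.002] F [1.9 0.7 8.5] op 17.5 q [-0.28  0.06  1.79  0.    1.29 -2.44]
r 113.7 ang 213.8 swung 1.111 Ft 0.4 Fr -2.0
tau [ -0.85 -44.74 -41.45  -0.48   0.63  -0.87] [ 0.28 -0.24  0.09]
```

Emit:
servo_tool:
  plan:
    - [[1,3.2,-4.8,0,0,0,0.02],[1,0,0,0,0,0,0]]

```text
t: 31.0
tool_pos: [0.5342, -0.1038, 0.1078]
orientation: [-0.944, 2.995, -0.001]
force: [1.3, 2.2, 8.6]
opening: 0.0175
```

```bash
python3 -c "
from h import *
lev()"
```

```text
t 31.00 pos [ 534.2 -103.8  107.8] z [ 0.002  0.    -1.   ] y [-0.574  0.819 -0.001] F [1.3 2.2 8.6] op 17.5 q [-0.29  0.07  1.78  0.    1.29 -2.47]
r 113.8 ang 216.4 swung 1.158 Ft -1.0 Fr -2.3
tau [ -1.39 -45.01 -41.73  -0.62   0.12  -0.16] [ 0.38 -0.09  0.28]
```

Emit:
servo_tool:
  plan:
    - [[1,3.4,-4.6,0,0,0,0.02],[1,0,0,0,0,0,0]]

```text
t: 31.2
tool_pos: [0.5375, -0.1085, 0.1079]
orientation: [-0.974, 2.985, -0.001]
force: [-0.1, 1.0, 8.1]
opening: 0.0176
```

```bash
python3 -c "
from h import *
lev()"
```

```text
t 31.20 pos [ 537.5 -108.5  107.9] z [ 0.001 -0.    -1.   ] y [-0.59   0.807 -0.001] F [-0.1  1.   8.1] op 17.6 q [-0.29  0.08  1.77  0.    1.29 -2.49]
r 114.1 ang 219.3 swung 1.208 Ft -0.8 Fr -0.5
tau [ -0.75 -45.54 -41.87  -0.27  -0.05  -0.22] [0.18 0.11 0.17]
```

Emit:
servo_tool:
  plan:
    - [[1,2.2,-2.7,0,0,0,0],[1,2.2,-2.6,0,0,0,0],[1,0,0,0,0,0,0]]

```text
t: 31.5
tool_pos: [0.539, -0.1108, 0.1076]
orientation: [0.973, -2.983, -0.01]
force: [-16.9, 14.6, 24.6]
opening: 0.0173
```

```bash
python3 -c "
from h import *
lev()"
```

```text
t 31.50 pos [ 539.  -110.8  107.6] z [-0.005  0.005 -1.   ] y [-0.59   0.808  0.007] F [-16.9  14.6  24.6] op 17.3 q [-0.3   0.1   1.75  0.    1.3  -2.5 ]
r 114.5 ang 220.7 swung 1.232 Ft -22.1 Fr 3.3
tau [ -6.27 -41.73 -45.49  -3.15  -7.19  -0.  ] [2.56 2.82 0.08]
```

Emit:
servo_tool:
  plan:
    - [[1,2.2,-2.5,0,0,0,0],[1,0,0,0,0,0,0]]

```text
t: 31.7
tool_pos: [0.5392, -0.1109, 0.1073]
orientation: [0.973, -2.98, -0.019]
force: [-27.3, 24.9, 32.3]
opening: 0.0175
```

```bash
python3 -c "
from h import *
lev()"
```

```text
t 31.70 pos [ 539.2 -110.9  107.3] z [-0.01   0.009 -1.   ] y [-0.59   0.807  0.013] F [-27.3  24.9  32.3] op 17.5 q [-0.3   0.1   1.75  0.01  1.3  -2.5 ]
r 114.4 ang 220.8 swung 1.233 Ft -36.7 Fr 4.4
tau [-1.084e+01 -3.999e+01 -4.844e+01 -5.630e+00 -1.184e+01 -2.000e-02] [4.33 4.52 0.01]
```

The tangential force jumped to 37 N with no further motion at 1.233 rad of swing, so that is the end stop. I'm easing off most of the preload while still pressing, then opening and rising.

Emit:
servo_tool:
  plan:
    - [[1,-2.4,2.8,0,0,0,0],[1,-0.6,0.7,0,0,0,0],[1,0,0,0,0,0,0],[0.5,0,0,0,0,0,0],[0.3,0,0,0,0,0,0],[0.1,0,0,0,0,0,0],[0.1,0,0,0,0,0,0],[0.1,0,0,20,0,0,0],[0.1,0,0,40,0,0,0],[0.1,0,0,40,0,0,0],[0.1,-20,0,40,0,0,0],[0.1,-30,0,30,0,0,0]]

```text
t: 32.9
tool_pos: [0.4908, -0.1135, 0.2792]
orientation: [-0.978, 2.984, -0.002]
force: [-0.2, -0.4, 0.7]
opening: 0.0419
```

Emit:
servo_tool:
  plan:
    - [[0.1,0,30,20,0,0,-0.14],[0.1,0,30,20,0,0,-0.14],[0.1,0,10,20,0,0,-0.14],[0.1,0,0,0,0,0,-0.14],[0.1,0,0,0,0,0,0],[0.1,0,0,0,0,0,0]]

```text
t: 33.5
tool_pos: [0.4902, -0.0434, 0.336]
orientation: [0.122, -3.138, -0.0]
force: [-0.1, 0.4, -0.2]
opening: 0.0414
```

```bash
python3 - <<'E'
from h import *
st(); snap("w13"); snap("s13","side"); snap("c13","scene")
i,j,k=info("w13"),info("s13"),info("c13")
h=[.6258+.115*np.cos(np.radians(220.7)),-.0362+.115*np.sin(np.radians(220.7)),.13]
for n,c in(("wrist",i),("side",j),("scene",k)): print(n,proj(c,[[.626,-.0362,.165],h]).round(1))
a=cv2.imread("pics/w13_full.png"); b=cv2.imread("pics/s13_full.png")[170:370,190:450]
m=np.hstack([cv2.resize(a,(400,300)),cv2.resize(b,(400,308),interpolation=2)[:300]]); cv2.imwrite("pics/m13.png",np.clip(m*1.3,0,255).astype(np.uint8))
E
```

```text
t 33.50 pos [490.2 -43.4 336. ] z [-0.001  0.    -1.   ] y [-0.078  0.997  0.   ] F [-0.1  0.4 -0.2] op 41.4 q [-0.19 -0.18  1.6  -0.    1.72 -1.84]
wrist [[315.3 374.5]
 [239.8 260.5]]
side [[339.  205.4]
 [332.6 239.3]]
scene [[300.5 232.2]
 [307.9 211.7]]
```

View pics/m13.png

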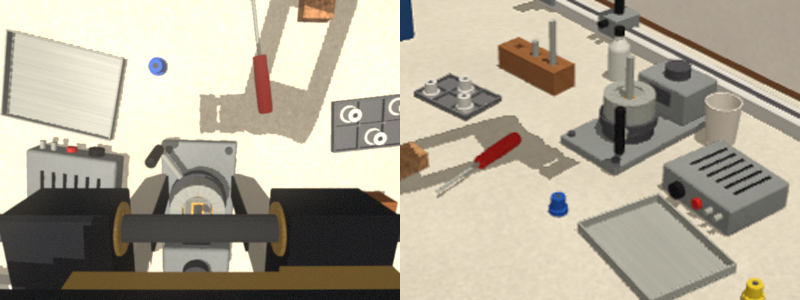

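The handle stayed at the stop: its top is at wrist (240,261), against (239.8,260.5) predicted. The bar stands in the collet, three feet stand in the compartment tray and the catch tray is empty. The bystanders look undisturbed, so I'm handing in.

```bash
python3 -c "
from h import *
print(job.close_job()); st()"
```

```text
the job is handed in; nothing more can be done
None
the job is handed in; nothing more can be done
```

The station is reset and handed in at about 33.5 s; the hand-in gives no verdict.

- **Feet:** All three silver feet are upright in separate compartments of the grey tray, and the catch tray is empty. I left the blue and yellow look-alikes alone.
- **Bar:** The long round bar touched the depth stop at the expected height. After release its top was where a fully home bar should be, to within 1 pixel.
- **Lever:** I swung the lever only after the bar was home. It went 1.23 rad until it stopped moving at about 37 N, which I took as the end stop. After release the handle was still there, within 1 pixel in the wrist view. In the side view the handle top read about 3 pixels off the prediction.
- **Left in place:** The hex bar and offcut are still in the stand, and the other items look undisturbed. The gripper ended clear of everything, with no force on it.

One check failed: my automatic before/after comparison of the side pictures was unreliable. I judged foot positions by eye and from the wrist camera instead.

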